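# Slide the loaded lab jack into the stand, under the thermometer

### The job

Push the lab jack, with the tub riding on it, across the bench into the gap between the stand's two feet until its base sits square against the stand's crossbar and the tub is centred under the thermometer stem. Push it gently by the edges of its plates with the fingertips: do not grip, lift or tip it, keep off the tub, the jack's knob and the thermometer, and leave everything else on the bench where it is.

Things in the scene. Friction and masses are not known exactly. Their poses are not given: they have to be found in the camera images.
- jack: loose scissor jack, 0.8 kg. Two equal plates, 130 mm along own x, 120 mm along own y: base 0-14 mm, top 66-80 mm high; scissors set in 9 mm or more behind their edges. Origin: centre of underside. Starts in front of the stand, right (stand's -y) of the gap, up to 14 deg askew. Own +x edge goes to the crossbar, own -x edge faces the robot. Slides with a few N, stays where left
- jack_knob: the jack's drive knob, part of the jack, not to be touched: 24 mm diameter, on the jack's own +y side, axis along y at 40 mm height, reaching to 93 mm from the jack's centre. Origin on the knob axis 61 mm from the jack's centre
- tub: open plastic tub standing loose in the middle of the jack's top plate, 76 mm diameter at the rim, 42 mm high, so its rim is 122 mm above the bench. Origin: centre of its underside. Not to be touched
- stand: heavy fixed H-shaped stand. Origin on the bench under its column; own x points away from the robot (within 11 deg), y left. Crossbar x -18 to +18 mm, 30 mm high; two feet along x, 30 mm wide and high, inner faces at y = +-120 mm, front ends at x = -85 mm. Column 14 mm thick, 460 mm high; a clamp arm at 285 mm height reaches forward to the thermometer
- stop (a point): middle of the crossbar's front face (the face towards the robot), 18 mm in front of the stand's origin; the face is straight along the stand's y
- thermometer: dial stem thermometer held upright in the stand's clamp, part of the stand, not to be touched: stem 7 mm diameter, 38 mm diameter dial head on top, 317 to 330 mm above the bench. Origin at the stem's lower tip
- stem_tip (a point): lower tip of the thermometer stem, 190 mm above the bench, 65 mm in front of the crossbar's front face on the stand's centre line: exactly above the jack's centre when the jack is home
- reagent_bottle: bystander: capped bottle 58 mm diameter, 125 mm high, in front and to the left of the stand's left foot; origin at its base
- jar: bystander: small capped jar 48 mm diameter, 55 mm high, beside the stand's left foot; origin at its base
- stopper: bystander: tapered cork stopper 36 mm diameter, 30 mm high, just in front of the stand's left foot; origin at its base
- beaker: bystander: open beaker 68 mm diameter, 90 mm high, on the left; origin at its base
- wash_bottle: bystander: bottle 64 mm diameter, 165 mm high, on the right; origin at its base
- petri_dish: bystander: covered dish 92 mm diameter, 17 mm high, front right; origin at its base
- spatula: bystander: slim steel spatula 193 mm long, 14 mm wide, lying flat near the robot, left of the middle, its own x along it; origin at its underside
Things that resemble listed ones, but are neither listed nor needed, are in the scene too. There is more than one size of the jack; the job needs the smallest.

How it is judged:
By the outcome, as a careful person would: the job done as asked, in the order asked, and still so for the second after the job is handed in, with the robot touching nothing.
It also fails if it takes over 50 s, if anything falls off the work surface, if the arm or the gripper's body presses on something with over 40 N, if the wrist force passes 120 N, or if a joint passes its speed limit or range.

### The arm

A 6-joint arm with a two-finger parallel gripper is mounted at the origin on the work surface. World frame = base frame: x ahead of the robot, y to its left, z up, the work surface at z = 0. Lengths are in m, angles in degrees, forces in N, time in s.
With the tool pointing down it reaches from about 0.4 to 0.825 m from the base axis. Payload 7 kg.
Tool frame: the origin (TCP) lies at the centre of the arm's flange, where the gripper is bolted on; the fingertips stand 178 mm ahead of it and the grasp point (between the pads) lies 159 mm ahead of it; z points along the fingers, y is the line along which they close (so a half turn about z gives the same grasp; the last joint's range is limited). The gripper opens to 88 mm and grips with 3 to 60 N. Pads are 19 mm wide; open, the fingers measure 130 mm over their backs; the gripper's body (78 mm by 193 mm) begins 47 mm behind the grasp point.
Start: joints at [-49.956, 20.546, 0.682, 0, -70.136, -16.507], TCP at [0.27, -0.619, 0.405] pointing down, gripper open.
Joint ranges: [-176.03, 176.03], [-82.01, 121.73], [-58.28, 71.71], [-173.87, 95.51], [-174.79, -0.11], [-173.66, 173.66]. Speed limits (degrees/s): [136.94, 136.94, 172.46, 180, 180, 180].

### API

Orientations are given as [roll, pitch, yaw] about the fixed x, y, z axes, in that order (R = Rz(yaw) Ry(pitch) Rx(roll)).
In Python, from plant import telemetry, snapshot, workorder, nets gives the robot as it stands.
- The arm moves only by the shell command python3 -m creep 'ROWS'. ROWS is JSON, a list that holds one entry, the list of rows, each a list of 5 numbers: the shift along the tool's x, y, z normalised to -1 to 1, where 1 is 0.2 m, then the turn about the tool's z normalised to -1 to 1, where 1 is pi/2 rad, then the opening, from 0 (shut) to 1 (fully open). In form: [[[x, y, z, spin, hand], ...]]. A call has 1 to 8 rows; each row shifts and turns the commanded pose from where the row before left it, along the tool's axes as they then stand; what a row does not reach is not made up. A row lasts 1/12 s, in which the tool goes at most 41.7 mm and 7.16 degrees, less where a joint would pass 70% of its speed; a pose out of reach is approached as far as the arm can. A call with a number of a shift or a turn outside -1 to 1 is refused whole. A call with a gripper value outside its range is refused whole. The fingers move at their own pace and stop on an object; the grip force is fixed at half the most. Time passes only in rows, so rows that do not move let the fingers close. It gives the time, the measured TCP pose, the force, the opening and the grip force at its end, in the units of the state.
- telemetry.get_obs(): the state, without advancing time (a new reading comes with each control period).
- snapshot(name): name is "scene" or "top" or "wrist"; returns a dict with "frame" (420x560x3 uint8, red, green, blue), "fx", "fy", "cx", "cy" (pixels), "rvec" (rotation vector, rad) and "tvec" (3), from world to camera coordinates, as OpenCV has them; the wrist camera has in their place "mount" (4x4, takes a point from camera to tool coordinates, whose origin is the TCP and whose axes are the flange's). Camera axes: x right, y down, z forward; pixel columns grow to the right and rows downward; lengths in m; the calibration is good to about 2 mm. The wrist camera is an equidistant fisheye: a pixel r from the principal point sees the ray r / f radians off the axis. A picture is of the moment at which its call begins: read the wrist's pose just before it. There is no depth.
- workorder.close_job(): hands the job in; it is judged then, once.
Trained networks look in a picture, given as the dict that the camera call returned (one of the last four; its "shot" number tells which), for a name from the list of things; names that differ only in an ending like _2 or _b are one class to them, and where a whole thing is asked for, a point or a joint stands for the part that bears it (a point fixed in the world has none). Each returns a list of dicts, best first, with "confidence" (0 to 1); they miss things now and then, are a little off and sometimes report something else, mostly with a low value. They report only what shows in the picture. A call takes as long as a camera call. They do not tell look-alikes from the thing itself.
- nets.find_in(picture, query): "uv" ([column, row] in pixels, amid what is visible of it).
- nets.masks_of(picture, query): "region" (420x560 bool, what is visible of it) and "uv" ([column, row] in pixels, amid what is visible of it).
- nets.landmark_of(picture, query): "uv" ([column, row] in pixels: a listed point, or the origin of a listed thing).
The state is a dict: "clock": time; "joint_pos": joint angles; "qvel": joint speeds; "tau": joint torques, N m; "tool_pos": TCP position; "orientation": TCP orientation; "force": force on the tool from outside, world axes, zero at the start; "moment": the same for the moment, N m; "opening": finger opening in m; "gripper_force": force on a finger pad.
Only numpy, scipy, OpenCV 4.12 (cv2) and the standard library are available. Lean on these libraries where they do the work, as an engineer would, in place of code of your own. Each camera call takes 0.05 s, during which the arm holds its last target. There are 200 camera calls.

## Working session

There is one attempt and no reset: what is moved stays moved. The work goes in short steps, Python scripts to look and compute and a shell command to move; the robot and the scene stay as the last step left them, time stands still between calls to the robot, and variables do not carry over. Pictures are saved under pics/ and viewed, at most 10 in all, crops included, and the job is handed in when it is done.

```bash
mkdir -p pics; ls; cat > h.py <<'E'
import numpy as np, cv2
from plant import telemetry, snapshot, workorder, nets
def cam(s):
    R=cv2.Rodrigues(np.array(s["rvec"],float))[0]; t=np.array(s["tvec"],float).ravel(); return R,t
def back(s,uv,z):
    R,t=cam(s); d=R.T@np.array([(uv[0]-s["cx"])/s["fx"],(uv[1]-s["cy"])/s["fy"],1]); c=-R.T@t
    return c+d*(z-c[2])/d[2]
def proj(s,P):
    R,t=cam(s); q=np.atleast_2d(P)@R.T+t
    return np.c_[q[:,0]/q[:,2]*s["fx"]+s["cx"],q[:,1]/q[:,2]*s["fy"]+s["cy"]]
def save(s,n): cv2.imwrite("pics/"+n,s["frame"][:,:,::-1])
E
python3 - <<'E'
from h import *
o=telemetry.get_obs(); print(o["clock"],o["tool_pos"],o["orientation"],o["force"],o["opening"])
H={"jack":0,"jack_knob":.04,"tub":.08,"stand":0,"stop":.015,"stem_tip":.19,"thermometer":.19,"reagent_bottle":0,"jar":0,"stopper":0,"beaker":0,"wash_bottle":0,"petri_dish":0,"spatula":0}
ims=[]
for n in("scene","top"):
    s=snapshot(n); save(s,n+"1.png"); R,t=cam(s); print(n,-R.T@t)
    for k,z in H.items():
        for d in nets.landmark_of(s,k)[:4]:
            if d["confidence"]>.2: print(k,np.round(d["uv"],1),round(d["confidence"],2),np.round(back(s,d["uv"],z)[:2],3))
E
```

```text
pics
0.0 [ 0.26947007 -0.61866505  0.40374567] [ 1.79907783e+02 -7.96050683e-03 -1.56468778e+02] [-0.26915685 -1.40714704 -0.48230992] 0.08757228263770758
scene [1.11847995 0.72131481 0.87981863]
jack [277.3 195. ] 0.65 [ 0.276 -0.23 ]
jack [238. 257.] 0.6 [ 0.579 -0.071]
jack [426.4 252.3] 0.59 [0.156 0.303]
jack_knob [297.  189.1] 0.61 [ 0.241 -0.166]
jack_knob [252.8 255.2] 0.54 [ 0.568 -0.011]
jack_knob [423.7 253.2] 0.51 [0.209 0.319]
jack_knob [204.5 298.5] 0.49 [0.763 0.029]
tub [238.3 235.6] 0.62 [ 0.572 -0.069]
stand [204.2 302.2] 0.71 [0.754 0.006]
stand [320.1 302. ] 0.68 [0.529 0.217]
stop [208.2 297.9] 0.6 [0.744 0.013]
stem_tip [223.6 234.2] 0.83 [0.67 0.01]
thermometer [344.2 278.6] 0.62 [0.569 0.317]
thermometer [222.  233.5] 0.57 [0.672 0.005]
reagent_bottle [319.6 304.2] 0.82 [0.536 0.222]
jar [262.8 336.2] 0.82 [0.711 0.196]
jar [225.5 234.6] 0.42 [ 0.544 -0.18 ]
stopper [283.6 310.8] 0.54 [0.62  0.173]
beaker [426.6 346.8] 0.63 [0.447 0.487]
wash_bottle [171.3 195.6] 0.88 [ 0.554 -0.491]
wash_bottle [239.3 239.9] 0.6 [ 0.528 -0.13 ]
petri_dish [217.  186.2] 0.77 [
[... 363 characters left out ...]
174.1] 0.91 [ 0.58  -0.076]
tub [398.  222.9] 0.46 [ 0.416 -0.414]
stand [275.4 132.8] 0.71 [0.753 0.009]
stop [278.7 138.8] 0.65 [ 0.726 -0.004]
stop [408.6 189.2] 0.57 [ 0.545 -0.475]
stop [229.  167.9] 0.3 [0.614 0.175]
stem_tip [274.1 140.3] 0.52 [0.664 0.01 ]
thermometer [278.2 139.2] 0.66 [ 0.668 -0.003]
reagent_bottle [216.7 195. ] 0.68 [0.516 0.218]
reagent_bottle [295.5 177.9] 0.6 [ 0.584 -0.068]
jar [224.1 142.3] 0.65 [0.714 0.198]
stopper [230.1 168.6] 0.59 [0.615 0.173]
beaker [137.4 212.8] 0.97 [0.446 0.502]
beaker [274.8 138.8] 0.58 [0.73  0.011]
wash_bottle [410.9 187.5] 0.97 [ 0.555 -0.489]
petri_dish [398.2 223.9] 0.94 [ 0.421 -0.439]
spatula [218.5 222.2] 0.55 [0.417 0.208]
```

```bash
python3 - <<'E'
import cv2,numpy as np
a=cv2.imread("pics/scene1.png");b=cv2.imread("pics/top1.png")
cv2.imwrite("pics/a.png",cv2.resize(b,(800,600),interpolation=cv2.INTER_CUBIC))
x=cv2.resize(a[150:350,130:397],(800,600),interpolation=cv2.INTER_CUBIC)
cv2.imwrite("pics/b.png",x)
E
```

```text
(no output)
```

View pics/a.png

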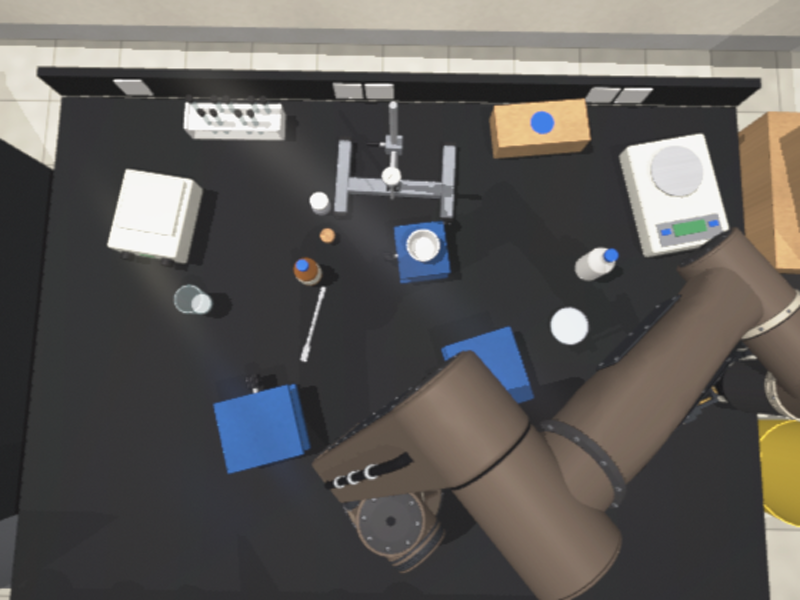

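View pics/b.png

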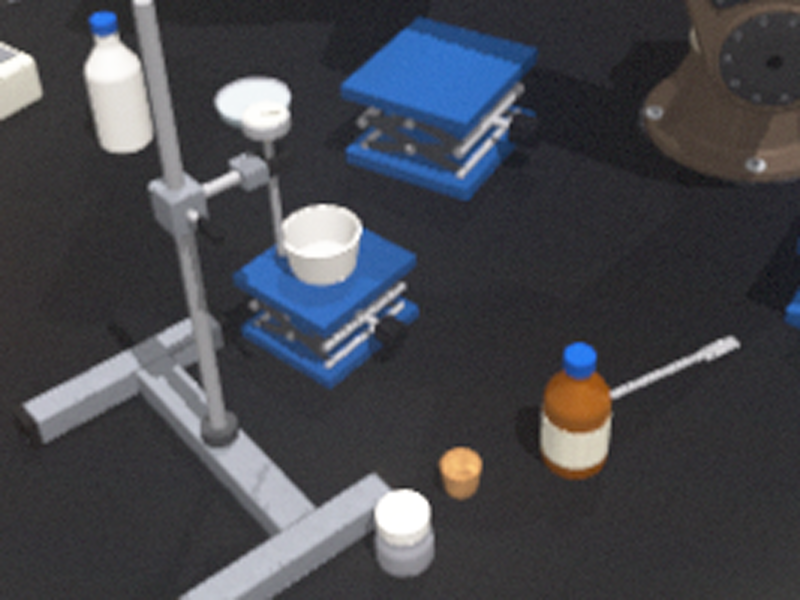

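Top view (560×420 px): three jacks show, at (295,176), (334,260) and (180,300). The one at (295,176) is the smallest, carries the tub and stands just in front of and to the right of the stand's gap, so that is the one. The enlarged scene crop confirms it: small blue jack with the white tub, knob on the left. The other two are larger and have no tub. I now fit the poses of the jack and stand.

```bash
cat > fit.py <<'E'
from h import *
from scipy.optimize import minimize
K=4
def box(x0,x1,y0,y1,z0,z1): return np.array([[x,y,z] for x in(x0,x1) for y in(y0,y1) for z in(z0,z1)],float)
def place(P,p):
    c,s=np.cos(p[2]),np.sin(p[2]); return np.c_[p[0]+c*P[:,0]-s*P[:,1],p[1]+s*P[:,0]+c*P[:,1],P[:,2]]
def render(s,parts,roi):
    m=np.zeros(((roi[3]-roi[1])*K,(roi[2]-roi[0])*K),np.uint8)
    for P in parts:
        uv=(proj(s,P)+.5-np.array(roi[:2]))*K
        cv2.fillConvexPoly(m,cv2.convexHull(np.round(uv*16).astype(np.int32)),1,shift=4)
    return cv2.resize(m.astype(np.float32),None,fx=1/K,fy=1/K,interpolation=cv2.INTER_AREA)
PL=[box(-.065,.065,-.06,.06,0,.014),box(-.065,.065,-.06,.06,.066,.08)]
a=np.linspace(0,2*np.pi,40)
TUB=np.r_[np.c_[.038*np.cos(a),.038*np.sin(a),0*a+.122],np.c_[.03*np.cos(a),.03*np.sin(a),0*a+.08]]
def blue(s):
    f=s["frame"].astype(int); return ((f[:,:,2]-f[:,:,0]>25)&(f[:,:,2]>45)).astype(np.float32)
def fitjack(shots,p0,extra=None):
    data=[]
    for s in shots:
        uv=proj(s,np.array([[p0[0],p0[1],.05]]))[0]; roi=[int(uv[0])-50,int(uv[1])-50,int(uv[0])+50,int(uv[1])+50]
        data.append((s,roi,blue(s)[roi[1]:roi[3],roi[0]:roi[2]]))
    def cost(p):
        e=0
        for s,roi,b in data:
            m=render(s,[place(P,p) for P in PL],roi)
            ok=1-render(s,[place(TUB,p)],roi)
            # only penalise: blue outside model, and model-top-plate not blue
            t=render(s,[place(PL[1],p)],roi)
            ex=1.0
            if extra is not None: ex=extra(s,roi)
            e+=(ok*ex*(b*(1-m)+t*(1-b))).sum()
        return e
    best=None
    for da in(-.15,0,.15):
        sx=np.array([p0]*4)+np.array([[0,0,da],[.012,0,da],[0,.012,da],[0,0,da+.1]])
        r=minimize(cost,sx[0],method="Nelder-Mead",options=dict(initial_simplex=sx,xatol=1e-4,fatol=.05,maxiter=250))
        if best is None or r.fun<best.fun: best=r
    return best.x,best.fun
def tubpos(s,p):
    f=s["frame"].astype(int)
E
python3 - <<'E'
from fit import *
S={n:snapshot(n) for n in("top","scene")}
for k in (["top"],["scene"],["top","scene"]):
    p,e=fitjack([S[n] for n in k],[.585,-.07,.0]); print("jack",k,np.round(p[:2],4),np.degrees(p[2]).round(2),e)
# stand
def fitstand(names):
    data=[]
    for n in names:
        s=S[n]; q=proj(s,place(box(-.1,.14,-.16,.16,0,.03),[.75,.008,0])); lo=q.min(0).astype(int)-8; hi=q.max(0).astype(int)+8
        roi=[*lo,*hi]; f=s["frame"].astype(int)[roi[1]:roi[3],roi[0]:roi[2]]
        b=((f.min(2)>75)&(f.max(2)-f.min(2)<35)).astype(np.float32)
        ex=np.ones_like(b)
        data.append((s,roi,b))
    def parts(p):
        return [place(P,p) for P in (box(-.018,.018,-.13,.13,0,.03),box(-.085,p[3],.12,.15,0,.03),box(-.085,p[3],-.15,-.12,0,.03))]
    def cost(p,full=False):
        e=0
        for s,roi,b in data:
            m=render(s,parts(p),roi)
            ig=render(s,[place(P,p) for P in (box(-.13,.03,-.03,.03,.03,.46),)],roi)
            near=cv2.dilate(m,np.ones((9,9)))
            e+=((1-ig)*near*abs(m-b)).sum()
        return e
    best=None
    for da in(-.12,0,.12):
        p0=np.array([.755,.009,da,.1]); sx=np.array([p0]*5)+np.r_[np.zeros((1,4)),np.diag([.012,.012,.08,.03])]
        r=minimize(cost,p0,method="Nelder-Mead",options=dict(initial_simplex=sx,xatol=1e-4,fatol=.05,maxiter=400))
        if best is None or r.fun<best.fun: best=r
    return best,data,parts
for k in(["top"],["scene"],["top","scene"]):
    r,data,parts=fitstand(k); p=r.x; print("stand",k,np.round(p,4),np.degrees(p[2]).round(2),r.fun)
    c,s_=np.cos(p[2]),np.sin(p[2]); print(" stem",p[0]-.083*c,p[1]-.083*s_)
o=[]
pj,_=fitjack([S["top"],S["scene"]],[.585,-.07,0])
for n in("top","scene"):
    s=S[n]; im=cv2.resize(s["frame"][:,:,::-1],None,fx=4,fy=4,interpolation=cv2.INTER_CUBIC)
    for P in parts(p)+[place(Q,pj) for Q in PL+[TUB]]:
        cv2.polylines(im,[np.round((cv2.convexHull(proj(s,P).astype(np.float32))+.5)*4).astype(int)],True,(0,255,0),1)
    u=proj(s,np.array([[.67,0,.05]]))[0].astype(int)*4
    o.append(im[u[1]-300:u[1]+300,u[0]-200:u[0]+200])
cv2.imwrite("pics/fit.png",np.hstack(o))
E
```

```text
jack ['top'] [ 0.5803 -0.0626] 8.34 51.4375
jack ['scene'] [ 0.5787 -0.0634] 8.32 481.15234375
jack ['top', 'scene'] [ 0.5794 -0.0628] 8.33 544.171875
stand ['top'] [ 0.7567  0.0074 -0.034   0.1147] -1.95 186.6875
 stem 0.673705404283367 0.010194762204721767
stand ['scene'] [ 0.7523  0.0059 -0.045   0.1117] -2.58 261.4140625
 stem 0.6694329364597792 0.009590867231997287
stand ['top', 'scene'] [ 0.755   0.0061 -0.0366  0.1117] -2.1 544.15625
 stem 0.6720762898481021 0.00910492335117076
```

View pics/fit.png

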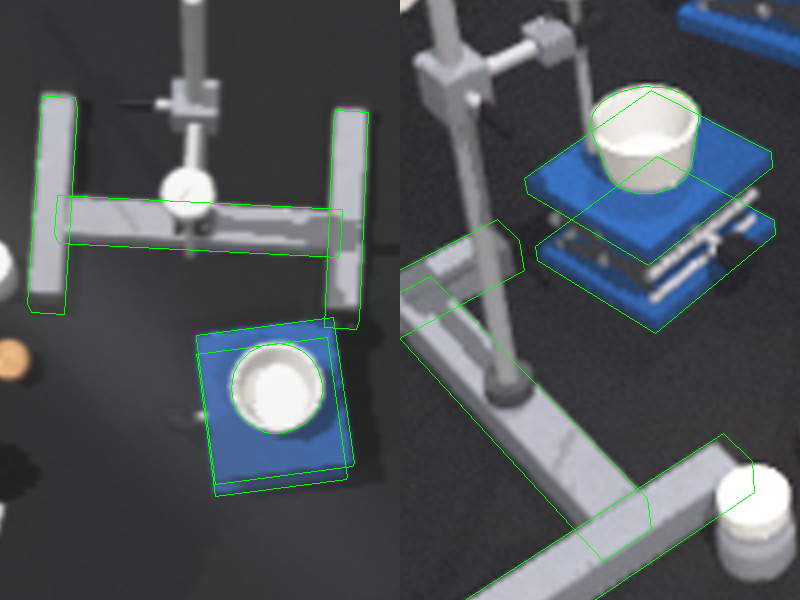

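The jack fits closely: centre (0.579, -0.063), yaw +8.3°. The stand fits at origin (0.755, 0.006), yaw about -2.1°, so home is about (0.672, 0.009). Jack and foot outlines sit on the edges in both views.

The plan has two pushes on the top plate edge:
1. A two-finger push on the -y edge, with the fingers aligned to the stand. This shifts the jack left and squares it.
2. A forward push on the -x edge.

First I turn the wrist.

```bash
cat >> h.py <<'E'
def st(): 
    o=telemetry.get_obs(); print("t",round(o["clock"],2),"tcp",np.round(o["tool_pos"],4),"rpy",np.round(o["orientation"],2),"F",np.round(o["force"],1),"q",np.round(o["joint_pos"],0)); return o
def to(x,y,z):
    o=st(); y0=np.radians(o["orientation"][2]); d=np.array([x,y,z])-o["tool_pos"]
    ax=np.array([[np.cos(y0),np.sin(y0),0],[np.sin(y0),-np.cos(y0),0],[0,0,-1]])
    print("units xyz",np.round(ax@d/.2,3))
E
python3 -m creep '[[[0,0,0,-0.0795,1],[0,0,0,-0.0795,1],[0,0,0,-0.0795,1],[0,0,0,-0.0795,1],[0,0,0,-0.0795,1],[0,0,0,-0.0795,1],[0,0,0,-0.0795,1],[0,0,0,-0.0795,1]]]'
python3 -m creep '[[[0,0,0,-0.0795,1],[0,0,0,0,1],[0,0,0,0,1]]]'
python3 -c "
from h import *
to(.585,-.20,.405)"
```

```text
clock: 2.27
tool_pos: [0.2695, -0.6188, 0.4047]
orientation: [180.0, -0.0, -98.9]
force: [-0.2, 0.3, -0.0]
opening: 0.0879
gripper_force: 0.0
clock: 2.52
tool_pos: [0.2695, -0.6188, 0.4047]
orientation: [180.0, 0.0, -92.3]
force: [0.8, -0.4, -0.1]
opening: 0.088
gripper_force: 0.0
t 2.52 tcp [ 0.2695 -0.6188  0.4047] rpy [180.    0.  -92.3] F [ 0.8 -0.4 -0.1] q [-50.  21.   1.   0. -70.  48.]
units xyz [-2.156e+00 -1.492e+00 -2.000e-03]
```

```bash
python3 -m creep '[[[-0.154,-0.1066,0,0,1],[-0.154,-0.1066,0,0,1],[-0.154,-0.1066,0,0,1],[-0.154,-0.1066,0,0,1],[-0.154,-0.1066,0,0,1],[-0.154,-0.1066,0,0,1],[-0.154,-0.1066,0,0,1]]]' >/dev/null
python3 -m creep '[[[-0.154,-0.1066,0,0,1],[-0.154,-0.1066,0,0,1],[-0.154,-0.1066,0,0,1],[-0.154,-0.1066,0,0,1],[-0.154,-0.1066,0,0,1],[-0.154,-0.1066,0,0,1],[-0.154,-0.1066,0,0,1],[0,0,0,0,1]]]'
python3 -c "
from fit import *
to(.585,-.20,.246)
s=snapshot('scene'); f=cv2.resize(s['frame'],None,fx=2,fy=2,interpolation=cv2.INTER_CUBIC)[:,:,::-1].copy()
o=telemetry.get_obs(); p=o['tool_pos']
a=np.linspace(0,2*np.pi,60)
for h in(0,.075,-.113,-.178):
    C=np.c_[p[0]+.05*np.cos(a),p[1]+.05*np.sin(a),p[2]+h+0*a]
    cv2.polylines(f,[np.round(proj(s,C)*2).astype(int)],True,(0,255,0) if h>0 else (0,0,255),1)
u=(proj(s,[p])[0]*2).astype(int); cv2.imwrite('pics/w.png',f[max(0,u[1]-300):u[1]+300,max(0,u[0]-350):u[0]+350])
"
```

```text
clock: 3.77
tool_pos: [0.5866, -0.1944, 0.4044]
orientation: [-179.9, 0.0, -92.1]
force: [0.7, -1.1, -0.3]
opening: 0.0874
gripper_force: 0.0
t 3.77 tcp [ 0.5866 -0.1944  0.4044] rpy [-1.7994e+02  2.0000e-02 -9.2110e+01] F [ 0.7 -1.1 -0.3] q [ -0.  15.  -7.  -0. -68.  -2.]
units xyz [0.029 0.007 0.792]
```

View pics/w.png

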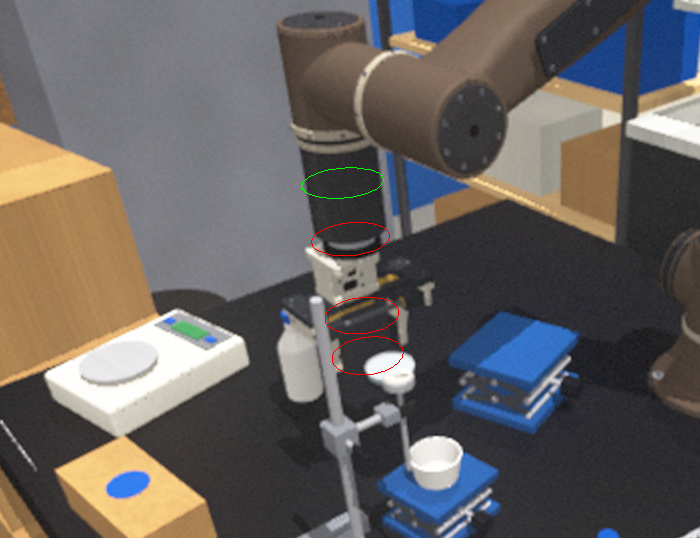

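The wrist above the flange is a cylinder of about 50 mm radius (at px 340,180). A two-finger front push would therefore bring it close to the dial at home. For the last push I'll use the back of the front finger with the fingers along x, which keeps the wrist 130 mm behind the stem. Now I descend beside the jack, fingertips at 68 mm.

```bash
python3 -m creep '[[[0.029,0.007,0.198,0,1],[0,0,0.198,0,1],[0,0,0.198,0,1],[0,0,0.198,0,1],[0,0,0,0,1],[0,0,0,0,1]]]'
python3 -m creep '[[[-0.06,0,0,0,1],[-0.06,0,0,0,1],[-0.06,0,0,0,1],[-0.05,0,0,0,1],[-0.025,0,0,0,1],[-0.025,0,0,0,1],[-0.025,0,0,0,1],[0,0,0,0,1]]]'
python3 -c "
from fit import *
st()
p,e=fitjack([snapshot('scene')],[.5794,-.0628,.145]);print(p,np.degrees(p[2]),e)"
```

```text
clock: 4.32
tool_pos: [0.581, -0.205, 0.2451]
orientation: [179.7, -0.0, -92.2]
force: [0.3, 0.6, 1.6]
opening: 0.0879
gripper_force: 0.0
clock: 4.98
tool_pos: [0.584, -0.1428, 0.2465]
orientation: [180.0, -0.0, -92.0]
force: [0.3, -0.6, -0.2]
opening: 0.0878
gripper_force: 0.0
t 4.98 tcp [ 0.584  -0.1428  0.2465] rpy [ 1.800e+02 -1.000e-02 -9.202e+01] F [ 0.3 -0.6 -0.2] q [  5.  22. -20.   0. -48.  -7.]
[ 0.57878969 -0.06218338  0.14628245] 8.38136718064237 474.3125
```

```bash
python3 -m creep '[[[-0.02,0,0,0,1],[-0.02,0,0,0,1],[-0.02,0,0,0,1],[-0.02,0,0,0,1],[-0.02,0,0,0,1],[-0.02,0,0,0,1],[-0.02,0,0,0,1],[-0.02,0,0,0,1]]]'
python3 -m creep '[[[-0.02,0,0,0,1],[-0.02,0,0,0,1],[-0.02,0,0,0,1],[-0.02,0,0,0,1],[-0.02,0,0,0,1],[-0.02,0,0,0,1],[0,0,0,0,1]]]'
python3 -c "
from fit import *
st()
p,e=fitjack([snapshot('scene')],[.58,-.02,.05]);print(p,np.degrees(p[2]),e)"
```

```text
clock: 5.7
tool_pos: [0.5842, -0.1123, 0.2459]
orientation: [179.8, -0.1, -92.1]
force: [-3.0, -5.6, 2.8]
opening: 0.0876
gripper_force: 2.6
clock: 6.28
tool_pos: [0.5859, -0.087, 0.2461]
orientation: [180.0, 0.0, -92.1]
force: [-0.8, -1.1, -0.6]
opening: 0.0877
gripper_force: 0.9
t 6.28 tcp [ 0.5859 -0.087   0.2461] rpy [ 1.7998e+02  1.0000e-02 -9.2070e+01] F [-0.8 -1.1 -0.6] q [ 10.  21. -21.  -0. -48. -12.]
[ 0.59110027 -0.01741051 -0.02724788] -1.5611886468565817 338.3828125
```

```bash
python3 -m creep '[[[-0.02,0,0,0,1],[-0.02,0,0,0,1],[-0.02,0,0,0,1],[-0.02,0,0,0,1],[-0.02,0,0,0,1],[-0.02,0,0,0,1],[-0.02,0,0,0,1],[-0.01,0,0,0,1]]]'
python3 -m creep '[[[0,0,0,0,1],[0,0,0,0,1],[0.02,0,0,0,1],[0.05,0,0,0,1],[0.1,0,0,0,1],[0.15,0,0,0,1],[0.15,0,-0.15,0,1],[0.15,0,-0.15,0,1]]]'
python3 - <<'E'
from fit import *
st()
S={n:snapshot(n) for n in("top","scene")}
for k in (["top"],["scene"],["top","scene"]):
    p,e=fitjack([S[n] for n in k],[.59,.012,-.035]); print("jack",k,np.round(p[:2],4),np.degrees(p[2]).round(2),e)
for n in S:
    for q,z in(("stem_tip",.19),("tub",.08),("stop",.015)):
        print(n,q,[(np.round(back(S[n],d["uv"],z)[:2],4),round(d["confidence"],2)) for d in nets.landmark_of(S[n],q)[:2]])
o=[]
for n in S:
    s=S[n]; im=cv2.resize(s["frame"][:,:,::-1],None,fx=5,fy=5,interpolation=cv2.INTER_CUBIC)
    pj=p; ps=[.755,.0065,np.radians(-2.1)]
    for P in [place(Q,pj) for Q in PL+[TUB]]+[place(Q,ps) for Q in(box(-.018,.018,-.12,.12,0,.03),box(-.085,.11,.12,.15,0,.03),box(-.085,.11,-.15,-.12,0,.03))]:
        cv2.polylines(im,[np.round((cv2.convexHull(proj(s,P).astype(np.float32))+.5)*5).astype(int)],True,(0,255,0),1)
    for P in(place(np.array([[-.083,0,.19],[-.083,0,.317]]),ps),): cv2.polylines(im,[np.round((proj(s,P)+.5)*5).astype(int)],False,(0,0,255),1)
    u=proj(s,np.array([[.66,0,.08]]))[0].astype(int)*5
    o.append(im[u[1]-300:u[1]+300,u[0]-200:u[0]+200])
cv2.imwrite("pics/fit2.png",np.hstack(o))
E
```

```text
clock: 7.0
tool_pos: [0.5871, -0.0569, 0.2462]
orientation: [180.0, 0.0, -92.1]
force: [0.4, -4.9, -1.4]
opening: 0.0874
gripper_force: 2.3
clock: 7.67
tool_pos: [0.5817, -0.1821, 0.3043]
orientation: [179.8, 0.0, -92.1]
force: [2.1, -0.2, 0.8]
opening: 0.0877
gripper_force: 0.0
t 7.67 tcp [ 0.5817 -0.1821  0.3043] rpy [ 1.7977e+02  1.0000e-02 -9.2050e+01] F [ 2.1 -0.2  0.8] q [  1.  19. -15.  -0. -56.  -3.]
jack ['top'] [ 0.8564 -0.1234] 1.14 0.0
jack ['scene'] [0.5922 0.0129] -1.99 153.1796875
jack ['top', 'scene'] [0.5921 0.0128] -1.81 1069.14453125
top stem_tip []
top tub [(array([0.5153, 0.1989]), 0.69), (array([0.4375, 0.467 ]), 0.16)]
top stop []
scene stem_tip [(array([0.6734, 0.0079]), 0.51)]
scene tub [(array([0.5921, 0.0087]), 0.86)]
scene stop [(array([0.7476, 0.023 ]), 0.57)]
```

View pics/fit2.png

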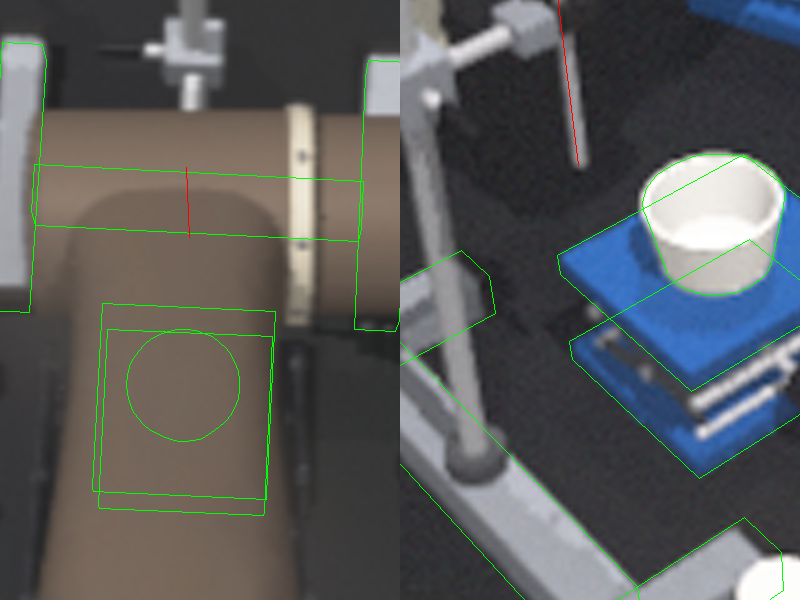

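Scene view: jack at (0.592, 0.013), yaw about -2°, on the stand's centre line. The modelled stem lies on the real stem (px 575,120), and the arm blocks the top view. Next I raise the arm and move behind the jack.

```bash
python3 -m creep '[[[0,0,-0.2,0,1],[0,0.02,-0.2,0,1],[-0.05,0.15,-0.1,0,1],[-0.13,0.15,0,0,1],[-0.15,0.15,0,0,1],[-0.15,0.15,0,0,1],[-0.15,0.05,0,0,1],[0,0,0,0,1]]]' >/dev/null
python3 -m creep '[[[-0.15,0,0,0,1],[-0.15,0,0,0,1],[0,0,0,0,1],[0,0,0,0,1]]]' >/dev/null
python3 -c "
from h import *
to(.438,.0185,.246)"
```

```text
t 9.07 tcp [0.4565 0.0109 0.4047] rpy [ 1.7995e+02 -2.0000e-02 -9.1840e+01] F [-0.2  0.2 -0.1] q [ 26.  -1. -26.  -0. -65. -28.]
units xyz [-0.035  0.094  0.793]
```

```bash
python3 -m creep '[[[-0.035,0.094,0,0,1],[0,0,0.198,0,1],[0,0,0.198,0,1],[0,0,0.198,0,1],[0,0,0.199,0,1],[0,0,0,0,1],[0,0,0,0,1]]]'
python3 -c "
from fit import *
to(.460,.0177,.246)
p,e=fitjack([snapshot('scene')],[.592,.0128,-.035]);print(p,np.degrees(p[2]),e)"
```

```text
clock: 9.65
tool_pos: [0.4375, 0.0162, 0.2455]
orientation: [179.7, -0.2, -92.1]
force: [0.1, 0.5, 1.4]
opening: 0.0874
gripper_force: 0.0
t 9.65 tcp [0.4375 0.0162 0.2455] rpy [179.71  -0.19 -92.07] F [0.1 0.5 1.4] q [ 28.   8. -40.   0. -42. -30.]
units xyz [-0.011 -0.112 -0.003]
[ 0.59224122  0.0130057  -0.03425095] -1.962434925843147 36.36328125
```

```bash
python3 -m creep '[[[-0.011,-0.04,0,0,1],[0,-0.03,0,0,1],[0,-0.02,0,0,1],[0,-0.02,0,0,1],[0,-0.02,0,0,1],[0,-0.02,0,0,1],[0,-0.02,0,0,1],[0,-0.02,0,0,1]]]'
python3 -m creep '[[[0,-0.02,0,0,1],[0,-0.02,0,0,1],[0,-0.02,0,0,1],[0,-0.02,0,0,1],[0,0,0,0,1]]]'
python3 -c "
from fit import *
st()
p,e=fitjack([snapshot('scene')],[.61,.012,-.035]);print(p,np.degrees(p[2]),e)"
```

```text
clock: 10.37
tool_pos: [0.4747, 0.0171, 0.2461]
orientation: [179.8, -0.1, -92.1]
force: [-8.3, 1.6, 5.0]
opening: 0.0879
gripper_force: 4.3
clock: 10.78
tool_pos: [0.4913, 0.0167, 0.246]
orientation: [179.8, -0.1, -92.1]
force: [-4.3, -0.9, 1.3]
opening: 0.0876
gripper_force: 2.1
t 10.78 tcp [0.4913 0.0167 0.246 ] rpy [ 1.798e+02 -7.000e-02 -9.210e+01] F [-4.3 -0.9  1.3] q [ 25.  13. -34.  -0. -43. -27.]
[ 0.61343712  0.01163817 -0.03514198] -2.0134871941015566 37.734375
```

```bash
python3 -m creep '[[[0,-0.02,0,0,1],[0,-0.02,0,0,1],[0,-0.02,0,0,1],[0,-0.02,0,0,1],[0,-0.02,0,0,1],[0,-0.02,0,0,1],[0,-0.02,0,0,1],[0,0,0,0,1]]]'
python3 -m creep '[[[0,-0.02,0,0,1],[0,-0.02,0,0,1],[0,-0.02,0,0,1],[0,-0.02,0,0,1],[0,0,0,0,1]]]'
python3 -c "
from fit import *
st()
s=snapshot('scene')
p,e=fitjack([s],[.655,.01,-.035]);print(p,np.degrees(p[2]),e)
for q,z in(('stem_tip',.19),('tub',.08)): print(q,[(back(s,d['uv'],z),d['confidence']) for d in nets.landmark_of(s,q)[:2]])
im=cv2.resize(s['frame'],None,fx=5,fy=5,interpolation=cv2.INTER_CUBIC)[:,:,::-1]
u=proj(s,[[.66,0,.1]])[0].astype(int)*5
cv2.imwrite('pics/g.png',im[u[1]-300:u[1]+300,u[0]-350:u[0]+350])
"
```

```text
clock: 11.5
tool_pos: [0.521, 0.0162, 0.2466]
orientation: [-180.0, 0.0, -92.1]
force: [-0.3, 0.4, -1.3]
opening: 0.0874
gripper_force: 0.8
clock: 11.92
tool_pos: [0.5366, 0.0156, 0.2467]
orientation: [-180.0, 0.0, -92.1]
force: [-1.5, -0.7, -0.8]
opening: 0.0881
gripper_force: 0.8
t 11.92 tcp [0.5366 0.0156 0.2467] rpy [-179.97    0.    -92.06] F [-1.5 -0.7 -0.8] q [ 23.  17. -28.   0. -45. -25.]
[ 0.65947168  0.01131135 -0.03887849] -2.2275736647454987 51.6484375
stem_tip [(array([0.67255738, 0.00929421, 0.19      ]), 0.61), (array([0.76101974, 0.1700376 , 0.19      ]), 0.51)]
tub [(array([0.65625382, 0.00818788, 0.08      ]), 0.95)]
```

View pics/g.png

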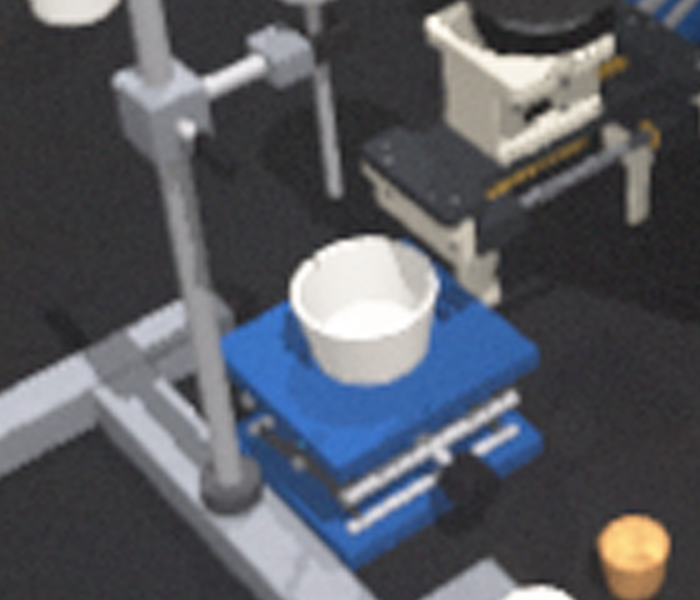

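The picture shows the jack inside the gap, the tub at (365,310) still centred, and the gripper body clear of both the stem (330,150) and the tub. The crossbar is about 12 mm ahead, so I creep on and watch the force.

```bash
python3 -m creep '[[[0,-0.012,0,0,1],[0,-0.012,0,0,1],[0,-0.012,0,0,1],[0,-0.01,0,0,1],[0,0,0,0,1]]]'
python3 -c "
from fit import *
st()
s=snapshot('scene')
p,e=fitjack([s],[.67,.01,-.035]);print(p,np.degrees(p[2]),e)"
```

```text
clock: 12.48
tool_pos: [0.5447, 0.0151, 0.2469]
orientation: [179.9, -0.0, -92.1]
force: [-6.3, -0.0, 5.1]
opening: 0.0874
gripper_force: 3.3
t 12.48 tcp [0.5447 0.0151 0.2469] rpy [ 1.7994e+02 -2.0000e-02 -9.2070e+01] F [-6.3 -0.   5.1] q [ 22.  17. -27.  -0. -45. -24.]
[ 0.6671381   0.0109661  -0.03354393] -1.921925562617287 74.37109375
```

```bash
python3 -m creep '[[[0,-0.01,0,0,1],[0,0,0,0,1]]]'; python3 -m creep '[[[0,0,0,0,1]]]'
```

```text
clock: 12.7
tool_pos: [0.5466, 0.015, 0.2469]
orientation: [179.9, -0.0, -92.1]
force: [-7.0, -0.3, 4.3]
opening: 0.0874
gripper_force: 3.5
clock: 12.78
tool_pos: [0.5465, 0.015, 0.2469]
orientation: [179.9, -0.0, -92.1]
force: [-8.0, -0.5, 4.0]
opening: 0.0876
gripper_force: 3.3
```

```bash
for i in 1; do python3 -m creep '[[[0,-0.01,0,0,1],[0,0,0,0,1]]]' | grep -E "tool_pos|force"; done
python3 -c "
from fit import *
p,e=fitjack([snapshot('scene')],[.67,.01,-.035]);print(p,np.degrees(p[2]),e)"
```

```text
tool_pos: [0.5475, 0.0149, 0.2467]
force: [-13.9, 2.1, 9.5]
gripper_force: 6.3
[ 0.66986534  0.01050959 -0.02811485] -1.6108622092512215 83.55859375
```

```bash
python3 -m creep '[[[0,-0.01,0,0,1],[0,0,0,0,1]]]' | grep -E "tool_pos|force"
python3 -c "
from fit import *
p,e=fitjack([snapshot('scene')],[.67,.01,-.035]);print(p,np.degrees(p[2]),e)"
```

```text
tool_pos: [0.5482, 0.0147, 0.2466]
force: [-20.2, 4.4, 14.6]
gripper_force: 10.1
[ 0.66990615  0.01061852 -0.02839535] -1.6269339409304455 82.4765625
```

Contact: the jack stopped while the force rose to 20 N. I back off and inspect with the arm out of the way.

```bash
python3 -m creep '[[[0,0.01,0,0,1],[0,0.02,0,0,1],[0,0.05,0,0,1],[0,0.1,0,0,1],[0,0.15,0,0,1],[0,0.15,0,0,1],[0.0,0.0,-0.2,0,1],[0,0,-0.2,0,1]]]' >/dev/null
python3 -m creep '[[[0,0,-0.2,0,1],[0,0,-0.2,0,1],[0.2,0,0,0,1],[0.2,0,0,0,1],[0.2,0,0,0,1],[0.2,0,0,0,1],[0.2,0,0,0,1],[0.2,0,0,0,1]]]' >/dev/null
python3 -m creep '[[[0.2,0,0,0,1],[0.2,0,0,0,1],[0.2,0,0,0,1],[0.2,0,0,0,1],[0,0,0,0,1]]]'
python3 - <<'E'
from fit import *
S={n:snapshot(n) for n in("top","scene")}
for k in (["top"],["scene"],["top","scene"]):
    p,e=fitjack([S[n] for n in k],[.67,.01,-.03]); print("jack",k,np.round(p[:2],4),np.degrees(p[2]).round(2),e)
for n in S:
    for q,z in(("stem_tip",.19),("thermometer",.19),("tub",.08),("stop",.015),("stand",0),("reagent_bottle",0),("jar",0),("stopper",0)):
        print(n,q,[(np.round(back(S[n],d["uv"],z)[:2],4),round(d["confidence"],2)) for d in nets.landmark_of(S[n],q)[:1]])
o=[]
for n in S:
    s=S[n]; im=cv2.resize(s["frame"][:,:,::-1],None,fx=5,fy=5,interpolation=cv2.INTER_CUBIC)
    ps=[.755,.0065,np.radians(-2.1)]
    for P in [place(Q,p) for Q in PL+[TUB]]+[place(Q,ps) for Q in(box(-.018,.018,-.12,.12,0,.03),box(-.085,.11,.12,.15,0,.03),box(-.085,.11,-.15,-.12,0,.03))]:
        cv2.polylines(im,[np.round((cv2.convexHull(proj(s,P).astype(np.float32))+.5)*5).astype(int)],True,(0,255,0),1)
    u=proj(s,np.array([[.69,0,.08]]))[0].astype(int)*5
    o.append(im[u[1]-300:u[1]+300,u[0]-200:u[0]+200])
cv2.imwrite("pics/fit3.png",np.hstack(o))
E
```

```text
clock: 14.97
tool_pos: [0.4402, -0.3865, 0.4062]
orientation: [-180.0, -0.1, -92.3]
force: [0.7, 0.7, 0.6]
opening: 0.0876
gripper_force: 0.0
jack ['top'] [0.6711 0.0112] -1.61 62.5
jack ['scene'] [0.6695 0.0109] -2.2 82.80078125
jack ['top', 'scene'] [0.6702 0.0109] -1.83 153.1171875
top stem_tip [(array([0.6696, 0.024 ]), 0.52)]
top thermometer [(array([0.6716, 0.0061]), 0.62)]
top tub [(array([0.6716, 0.0134]), 0.61)]
top stop [(array([0.7305, 0.0058]), 0.95)]
top stand [(array([0.7528, 0.001 ]), 0.85)]
top reagent_bottle [(array([0.5303, 0.21  ]), 0.63)]
top jar [(array([0.7119, 0.2065]), 0.7)]
top stopper [(array([0.618 , 0.1794]), 0.46)]
scene stem_tip [(array([0.6718, 0.0207]), 0.66)]
scene thermometer [(array([0.6703, 0.005 ]), 0.73)]
scene tub [(array([0.6665, 0.0063]), 0.82)]
scene stop [(array([0.6403, 0.1793]), 0.68)]
scene stand [(array([0.7627, 0.0095]), 0.87)]
scene reagent_bottle [(array([0.5256, 0.2157]), 0.76)]
scene jar [(array([0.7095, 0.1967]), 0.77)]
scene stopper [(array([0.6223, 0.1714]), 0.59)]
```

View pics/fit3.png

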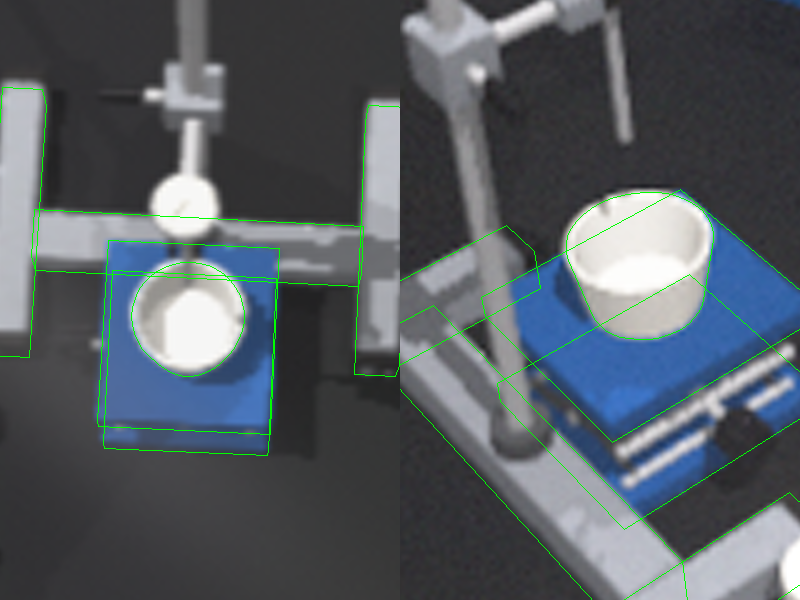

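The pictures show the jack outline square against the crossbar in both views, with the tub centred on the plate under the stem (top view px ≈188,318; scene ≈640,265). Within each camera the lateral offset is about 1 mm, and the 20 N holding force with no motion proves contact with the stop. The bystanders are unmoved within the measurement noise, and the arm is clear.

```bash
python3 -c "
from plant import workorder
print(workorder.close_job())"
```

```text
the job is handed in; nothing more can be done
None
```

The job is handed in: the smallest jack, with the tub still centred on it, is square against the crossbar, and the tub is within about 1 mm of centre under the thermometer stem (judge's verdict not shown).

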